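Roll an adaptor tube onto the gauge's mark

TASK

Roll the black adaptor tube along the plate, without picking it up, until it meets the gauge's sprung cross bar, and press it home there with about 8 N (never more than 12 N) for a good second. Then ease off slowly, so that the bar does not throw it back, and leave the tube lying still on the dark strip, centred before the bar and square to the rolling direction. Leave the other things alone.

Things in the scene. Friction and masses are not known exactly. Their poses are not given: they have to be found in the camera images.
- lane: flat aluminium plate lying on the desk, 250 (x) x 130 (y) x 6 mm, fixed; the tube rolls on it. Origin: centre of its underside. x points along the rolling direction, from the tube towards the gauge; y across.
- mark (a point): centre of the mark: a dark strip let in flush across the plate, 34 mm wide in x (so 17 mm either side of this point) and 126 mm long in y; the point lies on the plate's upper face, 34 mm past the plate's centre. Axes as the plate's.
- tube: black camera adaptor tube lying across the plate, 0.15 to 0.26 kg. y is its axis. Its thick barrel, on which it rolls, is a cylinder 33 mm in diameter from y = -35 to +77 mm; its thinner end (24 mm) from y = -35 to -77 mm hangs free. The origin lies on the barrel's skin and goes round as it rolls: use tube_axis for its place. It rolls easily and soon stops by itself (0.2 N of drag).
- tube_axis (a point): point on the tube's axis, in the middle of the length of the thick barrel (112 mm long); 16.5 mm above the plate. It does not go round as the tube rolls. y along the tube's axis. The tube is smooth (friction 0.16 to 0.24 on everything); a hand pushing it from behind also drags on its skin, so up to 25 per cent of the push may not reach the gauge.
- gauge: gauge stand bolted on the far end of the plate, fixed: grey block 46 x 60 mm at the foot, 56 mm high with its knob. In front of it (towards the tube, -x) a steel cross bar is carried on a rod: 64 mm wide (y), 5 thick, 10.5 to 24.5 mm above the plate. The bar is sprung: it gives way by 1 mm for each 6 N, at most 8 mm, and comes back. Origin: centre of the foot's underside, on the plate's upper face. x as the plate's.
- bar_mid (a point): fixed reference point of the gauge: middle of the cross bar's front face if the bar were set fully back. The bar is really set 0 to 24 mm nearer to the tube than this (towards -x), differently each time; this setting is not measured and is to be found by feel (it is clamped and does not shift under the press).
- case: bystander, loose: black screw case for an objective, 37 wide, 48 high (mm); not to be moved. Origin: centre of its underside.
- cap: bystander, loose: flat black lens cap, 42 wide, 8 high (mm); not to be moved. Origin: centre of its underside.
- post_a: bystander, loose: black post holder with a knurled side screw, 47x39x50 (mm); not to be moved. Origin: centre of its underside.
- roll: bystander, loose: roll of white tape, 64 wide, 19 high (mm); not to be moved. Origin: centre of its underside.
- pen: bystander, loose: marker pen lying beside the plate, 135 long, 11 thick (mm); not to be moved. Origin: centre of its underside.
- ocular: bystander, loose: eyepiece standing on its barrel, 34 wide, 50 high (mm); not to be moved. Origin: centre of its underside.
- box: bystander, loose: white carton with a green end, 63x90x30 (mm); not to be moved. Origin: centre of its underside.

How it is judged:
On the way, in this order (a step that is already met when the one before it is completed fails the run):
1. the tube rolls (turns over by about half a turn or more on its way) (angle between tube's own z axis and vertical above 2.2 rad), for 0.02 s.
2. the tube is pressed against the gauge's bar with 4.5 to 10.5 N for most of a second (contact force between tube and gauge between 4.5 and 10.5 N), for 0.8 s.
At the end, for the whole second after the job is handed in: The tube lies still on the plate with its axis over the dark strip (within 17 mm of the strip's centre line), the middle of its barrel within 30 mm of the strip's middle, its axis within 0.12 rad (7 degrees) of square to the rolling direction (x of tube_axis in the frame of mark between -0.017 and 0.017 m and y of tube_axis in the frame of mark between -0.03 and 0.03 m and height (world z) of tube_axis between 0.0195 and 0.0255 m and angle between the y axis of tube and the y axis of lane, either way round below 0.12 rad and linear speed of tube below 0.01 m/s); the robot touches nothing.
It fails at once if the tube is pushed against the gauge with more than 12 N (contact force between tube and gauge above 12 N).
It fails at once if the tube is lifted (its axis more than 6 mm above its rolling height) (height (world z) of tube_axis above 0.0285 m).
It fails at once if a bystander is moved by more than 15 mm (distance of any of case, cap, post_a, roll, pen, ocular, box from where it was at the start of the episode above 0.015 m).
It also fails if it takes over 58 s, if anything falls off the work surface, if the arm or the gripper's body presses on something with over 40 N, if the wrist force passes 120 N, or if a joint passes its speed limit or range.

ROBOT

A 7-joint arm with a two-finger parallel gripper is mounted at the origin on a cart in front of the work surface, level with it; the furniture and walls round the work are solid. World frame = base frame: x ahead of the robot, y to its left, z up, the work surface at z = 0. Lengths are in m, angles in rad, forces in N, time in s.
With the tool pointing down it reaches from about 0.4 to 0.925 m from the base axis. Payload 4.1 kg.
Tool frame: the origin (TCP) lies at the very end of the fingers, on their centre line; the grasp point (between the pads) lies 19 mm behind it; z points along the fingers, y is the line along which they close (so a half turn about z gives the same grasp; the last joint's range is limited). The gripper opens to 85 mm and grips with 20 to 120 N. Pads are 22 mm wide; open, the fingers measure 114 mm over their backs; the gripper's body (76 mm by 85 mm) begins 54 mm behind the grasp point. The pads swing forward as they close: fully open they stand 13 mm farther back than shut.
Start: joints at [-1.346, 0.398, 0.045, 1.537, -0.019, 1.207, -0.051], TCP at [0.207, 0.616, 0.231] pointing down, gripper open.
Joint ranges: [-2.82, 2.82], [-0.49, 2.23], [-1.37, 1.46], [0, 2.46], [-1.36, 4.5], [0.23, 2], [-2.94, 2.94]. Speed limits (rad/s): [2.57, 2.57, 3.14, 3.14, 3.14, 3.14, 3.14].

INTERFACE

Orientations are given as a rotation vector (axis times angle).
In Python, from rig import manip gives the robot as it stands. The module is installed in compiled form; this text tells all that it offers.
- The arm moves only by the tool move_arm, never from a script. Its argument "targets" is a list of rows, each an object of numbers: "dx", "dy", "dz": the shift along the tool's x, y, z scaled (see below); "twist": the turn about the tool's z scaled (see below). A call has 1 to 10 rows; each row is the pose to reach, as a shift and turn from the pose commanded when the call began, along the tool's axes at that moment; what a row does not reach only later rows make up. The controller multiplies each number of a shift by 12 cm and each number of a turn by 90 degrees. A row lasts 1/10 s, in which the tool goes at most 50 mm and 8.59 degrees, less where a joint would pass 70% of its speed; a pose out of reach is approached as far as the arm can. A call with a number of a shift or a turn outside -1 to 1 is refused whole. A call with a gripper value outside its range is refused whole. "claw" is the opening, from 0 (shut) to 1 (fully open), set as the call begins (left out, the last holds). The fingers move at their own pace and stop on an object; "newtons" is the grip in N (left out, the last holds). Time passes only in rows, so rows that repeat a pose let the fingers close. It gives the time, the measured TCP pose, the force, the opening and the grip force at its end, in the units of the state.
- manip.observe(): the state, without advancing time (a new reading comes with each control period).
- manip.read_camera(name): name is "side" or "top"; returns a dict with "img" (384x512x3 uint8, blue, green, red), "intrinsics" (3x3 intrinsics, pixels), "k1" (the pictures are not rectified: a ray, as slopes to the right and down, at radius r is drawn at 1 + k1 r^2 times it, then the intrinsics apply), "R" (3x3) and "t" (3): a world point X has camera coordinates R X + t. Camera axes: x right, y down, z forward; pixel columns grow to the right and rows downward; lengths in m; the calibration is good to about 2 mm. A picture is of the moment at which its call begins. There is no depth.
- manip.job_done(): hands the job in; it is judged then, once.
Trained networks look in a picture, given as the dict that the camera call returned (one of the last four; its "shot" number tells which), for a name from the list of things; names that differ only in an ending like _2 or _b are one class to them, and where a whole thing is asked for, a point or a joint stands for the part that bears it (a point fixed in the world has none). Each returns a list of dicts, best first, with "score" (0 to 1); they miss things now and then, are a little off and sometimes report something else, mostly with a low value. They report only what shows in the picture. A call takes as long as a camera call.
- manip.find_in(picture, label): "rect" ([left, top, right, bottom] in pixels, round what is visible of it).
- manip.trace(picture, label): "mask" (384x512 bool, what is visible of it) and "rect" ([left, top, right, bottom] in pixels, round what is visible of it).
- manip.tip_of(picture, label): "point" ([column, row] in pixels: a listed point, or the origin of a listed thing).
The state is a dict: "t": time; "qpos": joint angles; "qd": joint speeds; "joint_efforts": joint torques, N m; "tool_pos": TCP position; "orientation": TCP orientation; "wrist_force": force on the tool from outside, world axes, zero at the start; "ft_torque": the same for the moment, N m; "opening": opening from 0.0 (shut) to 1.0 (fully open); "gripper_force": force on a finger pad.
Only numpy, scipy, OpenCV 4.12 (cv2) and the standard library are available. Lean on these libraries where they do the work, as an engineer would, in place of code of your own. Each camera call takes 0.05 s, during which the arm holds its last target. There are 200 camera calls.

## Working session

There is one attempt and no reset: what is moved stays moved. The work goes in short steps, Python scripts to look and compute and a tool call to move; the robot and the scene stay as the last step left them, time stands still between calls to the robot, and variables do not carry over. Pictures are saved under pics/ and viewed, at most 10 in all, crops included, and the job is handed in when it is done.

Besides the shell and the picture viewer there is one more tool, called after ">>>" as name(argument=value, ...) on one line, values as JSON. move_arm: Moves the arm, as the interface text tells. Shifts and turns lie within -1 to 1; 1 stands for 12 cm of shift or 90 degrees of turn. Its arguments: {"type":"object","properties":{"targets":{"type":"array","items":{"type":"object","properties":{"dx":{"type":"number"},"dy":{"type":"number"},"dz":{"type":"number"},"twist":{"type":"number"}}}},"claw":{"type":"number"},"newtons":{"type":"number"}},"required":["targets"]}

```bash
mkdir -p pics; cat > h.py <<'E'
import numpy as np, cv2
from rig import manip
def ray(p,px):
    K=p["intrinsics"];d0=np.array([(px[0]-K[0,2])/K[0,0],(px[1]-K[1,2])/K[1,1]]);d=d0.copy()
    for _ in range(20): d=d0/(1+p["k1"]*(d@d))
    R=p["R"];o=-R.T@p["t"];v=R.T@np.array([d[0],d[1],1]);return o,v/np.linalg.norm(v)
def atz(p,px,z):
    o,v=ray(p,px);return o+v*(z-o[2])/v[2]
def tri(a,pa,b,pb):
    o1,v1=ray(a,pa);o2,v2=ray(b,pb)
    s=np.linalg.lstsq(np.c_[v1,-v2],o2-o1,rcond=None)[0]
    x,y=o1+s[0]*v1,o2+s[1]*v2
    return (x+y)/2,np.linalg.norm(x-y)
E
python3 - <<'E'
from h import *
s=manip.observe();print({k:np.round(v,3) for k,v in s.items()})
P={}
for n in("top","side"):
    p=P[n]=manip.read_camera(n);cv2.imwrite(f"pics/{n}0.png",p["img"])
    print(n,np.round(-p["R"].T@p["t"],3))
    for l in("mark","tube_axis","bar_mid","lane","gauge"):
        r=manip.tip_of(p,l)
        z={"mark":.006,"tube_axis":.0225,"bar_mid":.0235,"lane":0,"gauge":.006}[l]
        for q in r[:2]: print(l,round(q["score"],2),np.round(q["point"],1),np.round(atz(p,q["point"],z),4))
    for l in ("pen","case","cap","post_a","roll","ocular","box"):
        r=manip.tip_of(p,l)
        for q in r[:1]: print(l,round(q["score"],2),np.round(q["point"],1),np.round(atz(p,q["point"],0),3))
E
```

```text
{'t': np.float64(0.0), 'qpos': array([-1.346,  0.399,  0.045,  1.538, -0.019,  1.207, -0.051]), 'qd': array([ 0.   ,  0.   ,  0.   ,  0.001, -0.   , -0.001, -0.002]), 'joint_efforts': array([ 0.0000e+00, -4.7512e+01,  1.3650e+00, -2.5422e+01,  1.2000e-02,
        1.0000e-02, -0.0000e+00]), 'tool_pos': array([0.207, 0.616, 0.23 ]), 'orientation': array([-5.06e-01, -3.10e+00,  3.00e-03]), 'wrist_force': array([ 0.759, -0.256, -0.826]), 'ft_torque': array([-0.02 , -0.001,  0.014]), 'gripper_force': np.float64(0.0), 'opening': np.float64(1.003)}
top [0.425 0.078 0.906]
mark 0.83 [172.5 208.6] [0.5126 0.261  0.006 ]
tube_axis 0.76 [212.7 229.1] [0.4598 0.1601 0.0225]
bar_mid 0.71 [160.7 204.6] [0.521  0.2863 0.0235]
lane 0.95 [185.4 217.7] [0.49   0.2299 0.    ]
pen 0.53 [164.9 249.4] [0.413 0.28  0.   ]
case 0.61 [243.3 184. ] [0.573 0.085 0.   ]
cap 0.78 [212.1 170.7] [0.608 0.164 0.   ]
post_a 0.55 [203.5 151.2] [0.659 0.186 0.   ]
roll 0.62 [232.7 150.9] [0.659 0.111 0.   ]
ocular 0.67 [174.9 158.7] [0.64  0.258 0.   ]
box 0.68 [344.7 219.2] [ 0.48  -0.168  0.   ]
side [0.378 0.625 0.808]
mark 0.59 [297.3 241.7] [0.4562 0.1601 0.006 ]
mark 0.58 [263.1 274.5] [0.5056 0.2622 0.006 ]
tube_axis 0.97 [301.2 240.7] [0.4469 0.1646 0.0225]
bar_mid 0.74 [240.3 288.9] [0.5379 0.3161 0.0235]
bar_mid 0.56 [253.5 275.6] [0.5215 0.2788 0.0235]
lane 0.8 [273.5 264.6] [0.492  0.2295 0.    ]
lane 0.61 [203.7 258.9] [0.6462 0.2641 0.    ]
gauge 0.87 [237.3 289.6] [0.5471 0.3127 0.006 ]
pen 0.86 [296.5 301.3] [0.42  0.297 0.   ]
case 0.62 [259.5 206.3] [0.572 0.088 0.   ]
cap 0.47 [235.5 232. ] [0.602 0.175 0.   ]
post_a 0.74 [213.5 231.2] [0.653 0.189 0.   ]
roll 0.62 [221.8 207.1] [0.66  0.118 0.   ]
ocular 0.77 [207.4 258.1] [0.639 0.26  0.   ]
box 0.8 [319.4 147. ] [ 0.477 -0.153  0.   ]
```

```bash
python3 - <<'E'
import cv2
a=cv2.imread("pics/top0.png")[120:300,100:320];cv2.imwrite("pics/top0c.png",cv2.resize(a,None,fx=3.3,fy=3.3,interpolation=cv2.INTER_CUBIC))
a=cv2.imread("pics/side0.png")[180:340,180:380];cv2.imwrite("pics/side0c.png",cv2.resize(a,None,fx=3.7,fy=3.7,interpolation=cv2.INTER_CUBIC))
E
```

```text
(no output)
```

View pics/top0c.png

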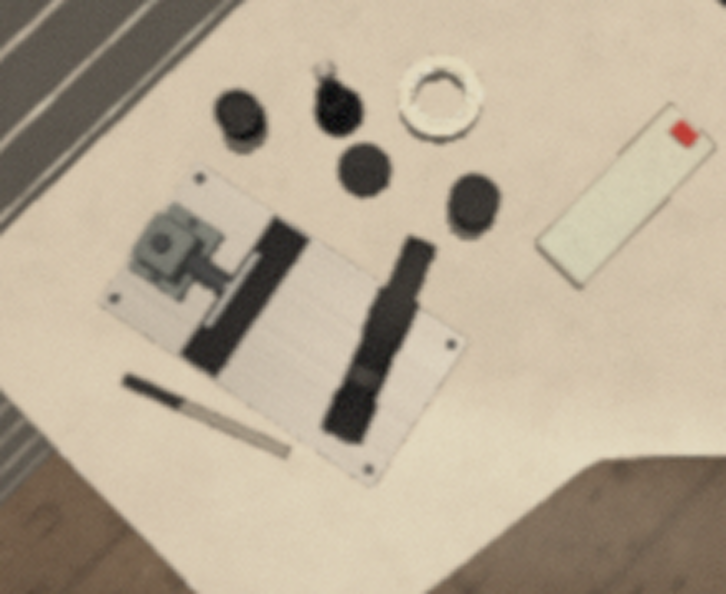

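View pics/side0c.png

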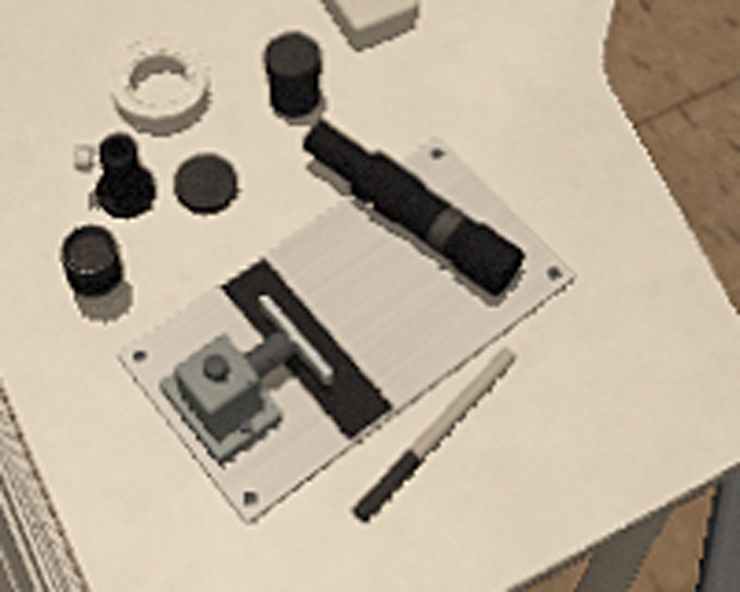

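```bash
cat >> h.py <<'E'
def outline(p,l,z,bad=None):
    r=manip.trace(p,l)
    if not r: return None
    m=r[0]["mask"].astype(np.uint8)
    c=max(cv2.findContours(m,cv2.RETR_EXTERNAL,cv2.CHAIN_APPROX_NONE)[0],key=cv2.contourArea).reshape(-1,2)
    W=np.array([atz(p,q,z)[:2] for q in cv2.convexHull(c).reshape(-1,2).astype(float)])
    (c,s,a)=cv2.minAreaRect((W*1000).astype(np.float32))
    return r[0]["score"],np.round(np.array(c)/1000,4),np.round(s,1),round(a,1)
E
python3 - <<'E'
from h import *
P={n:manip.read_camera(n) for n in("top","side")}
for n,p in P.items():
    for l,z in(("lane",.006),("tube",.0225),("tube",.006),("pen",.005)): print(n,l,outline(p,l,z))
    for l in("mark","tube_axis","bar_mid","gauge","tube"): print(l,[(round(q["score"],2),np.round(q["point"],1)) for q in manip.tip_of(p,l)[:2]])
a,b=P["top"],P["side"]
E
```

```text
top lane (0.82, array([0.4908, 0.23  ]), array([251.6, 131.9]), 55.5)
top tube (0.9, array([0.4768, 0.1538]), array([ 34.4, 157. ]), 67.3)
top tube (0.9, array([0.4777, 0.1552]), array([ 35.1, 159.9]), 67.3)
top pen (0.56, array([0.4238, 0.2884]), array([119.3,  10.7]), 63.2)
mark [(0.57, array([171.4, 210.9]))]
tube_axis [(0.76, array([211. , 230.5])), (0.69, array([150. , 198.2]))]
bar_mid [(0.88, array([163.3, 204.4]))]
gauge [(0.6, array([154.3, 196.3]))]
tube [(0.78, array([211.9, 222.4])), (0.67, array([203.5, 149.9]))]
side lane (0.61, array([0.4901, 0.2331]), array([250.3, 134.7]), 55.8)
side tube (0.83, array([0.4764, 0.1555]), array([ 40.3, 162.4]), 64.3)
side tube (0.83, array([0.4785, 0.1456]), array([ 41.2, 165.8]), 64.3)
side pen (0.74, array([0.5346, 0.2904]), array([89.2, 65.8]), 58.8)
mark [(0.81, array([261.5, 272.1])), (0.31, array([238.4, 289.4]))]
tube_axis [(0.81, array([298.4, 239. ])), (0.24, array([214. , 231.7]))]
bar_mid [(0.63, array([252.7, 278. ]))]
gauge [(0.7, array([238.9, 288. ]))]
tube [(0.93, array([294.5, 234.9]))]
```

>>> move_arm(targets=[{"dx": -0.37, "dy": -0.42}, {"dx": -0.74, "dy": -0.84}, {"dx": -0.74, "dy": -0.84}, {"dx": -0.74, "dy": -0.84}], claw=0.6)

```text
invalid input
```

>>> move_arm(targets=[{"dx": -0.37, "dy": -0.42}, {"dx": -0.74, "dy": -0.84}, {"dx": -0.74, "dy": -0.84}, {"dx": -0.74, "dy": -0.84}])

```text
invalid input
```

>>> move_arm(targets=[{"dx": -0.37, "dy": -0.42}, {"dx": -0.74, "dy": -0.84}, {"dx": -0.74, "dy": -0.84}, {"dx": -0.74, "dy": -0.84}])

```text
invalid input
```

>>> move_arm(targets=[{"dx": -0.37, "dy": -0.42}, {"dx": -0.74, "dy": -0.83}, {"dx": -0.74, "dy": -0.83}, {"dx": -0.74, "dy": -0.83}])

```text
invalid input
```

>>> move_arm(targets=[{"twist": 0.09}, {"twist": 0.18}, {"twist": 0.27}, {"twist": 0.36}, {"twist": 0.45}, {"twist": 0.54}, {"twist": 0.59}, {"twist": 0.59}, {"twist": 0.59}])

```text
invalid input
```

>>> move_arm(targets=[{"twist": 0.09}, {"twist": 0.18}, {"twist": 0.27}, {"twist": 0.36}, {"twist": 0.45}, {"twist": 0.54}, {"twist": 0.588}, {"twist": 0.588}, {"twist": 0.588}])

```text
invalid input
```

```bash
cat >> h.py <<'E'
from scipy.spatial.transform import Rotation as Ro
A=np.deg2rad(55.6);X=np.array([np.cos(A),np.sin(A)]);Y=np.array([-X[1],X[0]]);M=np.array([.4905,.2305])+.034*X
def L(w): d=np.asarray(w)[:2]-M;return np.round([d@X,d@Y],4)
def st():
    s=manip.observe();R=Ro.from_rotvec(s["orientation"]).as_matrix()
    f=s["wrist_force"]
    print("t",round(float(s["t"]),2),"lane",L(s["tool_pos"]),"z",round(s["tool_pos"][2],4),"yawx",np.round(np.rad2deg(np.arctan2(R[1,0],R[0,0])),2),"toolz",np.round(R[:,2],3),"f",np.round(f,2),"fX,fY",np.round([f[:2]@X,f[:2]@Y],2),"op",round(float(s["opening"]),2))
    return s
E
python3 -c "
from h import *
s=st();print(s['tool_pos'],np.round(s['qpos'],2))"
```

```text
t 2.3 lane [0.124  0.4521] z 0.2314 yawx 161.45 toolz [ 0.  0. -1.] f [-1.17  0.09  0.42] fX,fY [-0.59  1.02] op 1.0
[0.20677726 0.61628735 0.23136667] [-1.35  0.4   0.05  1.54 -0.02  1.21 -0.05]
```

>>> move_arm(targets=[{"dx": -0.37, "dy": -0.42, "dz": 0, "twist": 0}, {"dx": -0.74, "dy": -0.84, "dz": 0, "twist": 0}, {"dx": -0.74, "dy": -0.84, "dz": 0, "twist": 0}, {"dx": -0.74, "dy": -0.84, "dz": 0, "twist": 0}], claw=0.6)

```text
t: 2.7
tool_pos: [0.2629, 0.4872, 0.2316]
orientation: [0.519, 3.096, -0.003]
wrist_force: [0.3, 0.1, -0.0]
opening: 0.6
gripper_force: 0.0
```

>>> move_arm(targets=[{"dx": -0.37, "dy": -0.42, "dz": 0, "twist": 0}, {"dx": -0.74, "dy": -0.84, "dz": 0, "twist": 0}, {"dx": -0.74, "dy": -0.84, "dz": 0, "twist": 0}, {"dx": -0.74, "dy": -0.84, "dz": 0, "twist": 0}])

```text
t: 3.1
tool_pos: [0.3136, 0.3643, 0.2316]
orientation: [0.518, 3.098, -0.002]
wrist_force: [0.1, -0.1, -0.4]
opening: 0.604
gripper_force: 0.0
```

>>> move_arm(targets=[{"dx": -0.37, "dy": -0.42, "dz": 0, "twist": 0}, {"dx": -0.74, "dy": -0.84, "dz": 0, "twist": 0}, {"dx": -0.74, "dy": -0.84, "dz": 0, "twist": 0}, {"dx": -0.74, "dy": -0.84, "dz": 0, "twist": 0}])

```text
t: 3.5
tool_pos: [0.3651, 0.2415, 0.2317]
orientation: [0.517, 3.098, -0.0]
wrist_force: [-1.1, 0.7, 0.6]
opening: 0.597
gripper_force: 0.0
```

>>> move_arm(targets=[{"dx": -0.37, "dy": -0.42, "dz": 0, "twist": 0}, {"dx": -0.74, "dy": -0.83, "dz": 0, "twist": 0}, {"dx": -0.74, "dy": -0.83, "dz": 0, "twist": 0}, {"dx": -0.74, "dy": -0.83, "dz": 0, "twist": 0}])

```text
t: 3.9
tool_pos: [0.4177, 0.1195, 0.2319]
orientation: [0.516, 3.097, 0.0]
wrist_force: [-0.4, 0.6, -0.2]
opening: 0.599
gripper_force: 0.0
```

>>> move_arm(targets=[{"dx": 0, "dy": 0, "dz": 0, "twist": 0.09}, {"dx": 0, "dy": 0, "dz": 0, "twist": 0.18}, {"dx": 0, "dy": 0, "dz": 0, "twist": 0.27}, {"dx": 0, "dy": 0, "dz": 0, "twist": 0.36}, {"dx": 0, "dy": 0, "dz": 0, "twist": 0.45}, {"dx": 0, "dy": 0, "dz": 0, "twist": 0.54}, {"dx": 0, "dy": 0, "dz": 0, "twist": 0.59}, {"dx": 0, "dy": 0, "dz": 0, "twist": 0.59}])

```text
t: 4.7
tool_pos: [0.4156, 0.1247, 0.2315]
orientation: [-1.834, -2.551, -0.001]
wrist_force: [-0.2, -0.3, 0.1]
opening: 0.6
gripper_force: 0.0
```

>>> move_arm(targets=[{"dx": 0, "dy": 0, "dz": 0, "twist": 0.09}, {"dx": 0, "dy": 0, "dz": 0, "twist": 0.18}, {"dx": 0, "dy": 0, "dz": 0, "twist": 0.27}, {"dx": 0, "dy": 0, "dz": 0, "twist": 0.36}, {"dx": 0, "dy": 0, "dz": 0, "twist": 0.45}, {"dx": 0, "dy": 0, "dz": 0, "twist": 0.54}, {"dx": 0, "dy": 0, "dz": 0, "twist": 0.588}, {"dx": 0, "dy": 0, "dz": 0, "twist": 0.588}])

```text
t: 5.5
tool_pos: [0.4156, 0.1237, 0.2314]
orientation: [-2.778, -1.466, -0.001]
wrist_force: [-0.3, -0.2, -0.5]
opening: 0.601
gripper_force: 0.0
```

```bash
python3 -c "
from h import *
s=st();print(s['tool_pos'],np.round(s['qpos'],2))"
```

```text
t 5.5 lane [-0.1644  0.0014] z 0.2314 yawx 55.65 toolz [ 0.  0. -1.] f [-0.33 -0.15 -0.49] fX,fY [-0.31  0.18] op 0.6
[0.41564221 0.1237319  0.23139368] [-0.8  -0.    0.42  2.03  0.    1.11 -0.99]
```

>>> move_arm(targets=[{"dx": 0, "dy": 0, "dz": 0.3, "twist": 0}, {"dx": 0, "dy": 0, "dz": 0.6, "twist": 0}, {"dx": 0, "dy": 0, "dz": 0.92, "twist": 0}])

```text
t: 5.8
tool_pos: [0.4163, 0.1236, 0.1203]
orientation: [-2.777, -1.468, -0.005]
wrist_force: [-0.1, 0.6, -0.6]
opening: 0.601
gripper_force: 0.0
```

>>> move_arm(targets=[{"dx": 0, "dy": 0, "dz": 0.25, "twist": 0}, {"dx": 0, "dy": 0, "dz": 0.5, "twist": 0}, {"dx": 0, "dy": 0, "dz": 0.7, "twist": 0}, {"dx": 0, "dy": 0, "dz": 0.85, "twist": 0}, {"dx": 0, "dy": 0, "dz": 0.92, "twist": 0}, {"dx": 0, "dy": 0, "dz": 0.92, "twist": 0}])

```text
t: 6.4
tool_pos: [0.4151, 0.1225, 0.0097]
orientation: [-2.779, -1.464, 0.003]
wrist_force: [-0.4, -0.8, 0.2]
opening: 0.602
gripper_force: 0.0
```

```bash
python3 -c "
from h import *
st()
for n,(r0,r1,c0,c1) in dict(top=(170,300,130,280),side=(170,320,200,380)).items():
    p=manip.read_camera(n)['img'];cv2.imwrite(f'pics/{n}1.png',cv2.resize(p[r0:r1,c0:c1],None,fx=4,fy=4,interpolation=cv2.INTER_CUBIC))
"
```

```text
t 6.4 lane [-0.1657  0.0012] z 0.0097 yawx 55.57 toolz [-0.002 -0.001 -1.   ] f [-0.36 -0.8   0.23] fX,fY [-0.86 -0.16] op 0.6
```

View pics/side1.png

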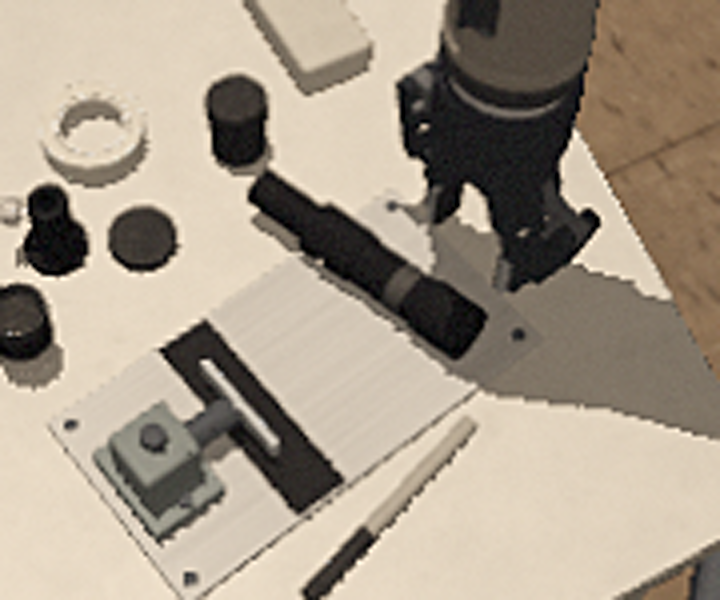

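>>> move_arm(targets=[{"dx": 0.03, "dy": 0, "dz": 0.02, "twist": 0}, {"dx": 0.06, "dy": 0, "dz": 0.02, "twist": 0}, {"dx": 0.09, "dy": 0, "dz": 0.02, "twist": 0}, {"dx": 0.12, "dy": 0, "dz": 0.02, "twist": 0}, {"dx": 0.15, "dy": 0, "dz": 0.02, "twist": 0}, {"dx": 0.18, "dy": 0, "dz": 0.02, "twist": 0}, {"dx": 0.21, "dy": 0, "dz": 0.02, "twist": 0}, {"dx": 0.24, "dy": 0, "dz": 0.02, "twist": 0}, {"dx": 0.27, "dy": 0, "dz": 0.02, "twist": 0}, {"dx": 0.3, "dy": 0, "dz": 0.02, "twist": 0}])

```text
t: 7.5
tool_pos: [0.4363, 0.1521, 0.0081]
orientation: [-2.781, -1.461, -0.0]
wrist_force: [0.6, 0.3, 0.1]
opening: 0.598
gripper_force: 0.0
```

>>> move_arm(targets=[{"dx": 0.03, "dy": 0, "dz": 0, "twist": 0}, {"dx": 0.06, "dy": 0, "dz": 0, "twist": 0}, {"dx": 0.09, "dy": 0, "dz": 0, "twist": 0}, {"dx": 0.12, "dy": 0, "dz": 0, "twist": 0}, {"dx": 0.15, "dy": 0, "dz": 0, "twist": 0}, {"dx": 0.18, "dy": 0, "dz": 0, "twist": 0}, {"dx": 0.21, "dy": 0, "dz": 0, "twist": 0}, {"dx": 0.24, "dy": 0, "dz": 0, "twist": 0}, {"dx": 0.27, "dy": 0, "dz": 0, "twist": 0}, {"dx": 0.3, "dy": 0, "dz": 0, "twist": 0}])

```text
t: 8.5
tool_pos: [0.4567, 0.1817, 0.0081]
orientation: [-2.781, -1.461, -0.0]
wrist_force: [-0.4, -0.8, 0.4]
opening: 0.597
gripper_force: 0.0
```

```bash
python3 -c "
from h import *
st()
P={n:manip.read_camera(n) for n in('top','side')}
for n,p in P.items():
    for l,z in (('tube_axis',.0225),('bar_mid',.0235)): print(n,l,[(round(q['score'],2),L(atz(p,q['point'],z))) for q in manip.tip_of(p,l)[:2]])
p=P['side']['img'];cv2.imwrite('pics/side2.png',cv2.resize(p[170:320,200:380],None,fx=4,fy=4,interpolation=cv2.INTER_CUBIC))
st()
"
```

```text
t 8.5 lane [-0.0934  0.0003] z 0.0081 yawx 55.44 toolz [ 0.  0. -1.] f [-0.36 -0.8   0.37] fX,fY [-0.86 -0.16] op 0.6
top tube_axis []
top bar_mid [(0.83, array([ 0.0257, -0.0025]))]
side tube_axis [(0.88, array([-0.0537,  0.0072]))]
side bar_mid [(0.97, array([0.0246, 0.0037])), (0.5, array([-0.0225,  0.0093]))]
t 8.8 lane [-0.0939  0.0004] z 0.0081 yawx 55.42 toolz [-0. -0. -1.] f [-0.44  0.95  0.99] fX,fY [0.54 0.9 ] op 0.6
```

View pics/side2.png

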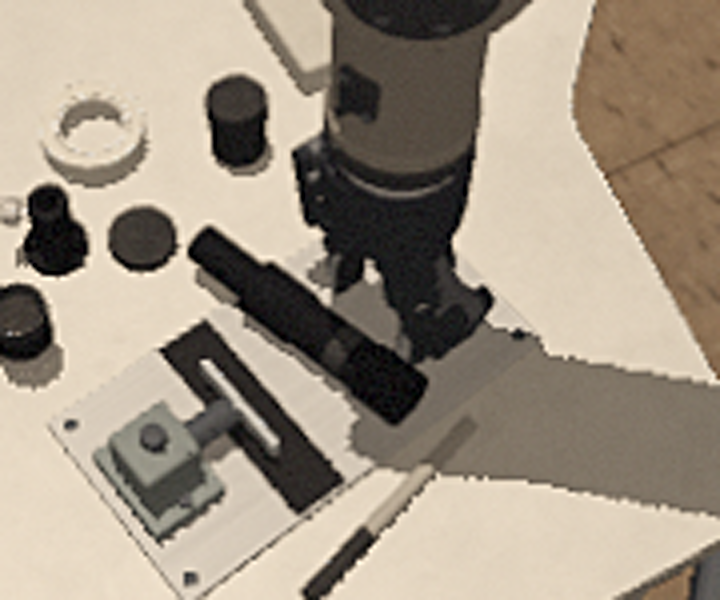

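>>> move_arm(targets=[{"dx": 0.025, "dy": 0, "dz": 0, "twist": 0}, {"dx": 0.05, "dy": 0, "dz": 0, "twist": 0}, {"dx": 0.075, "dy": 0, "dz": 0, "twist": 0}, {"dx": 0.1, "dy": 0, "dz": 0, "twist": 0}, {"dx": 0.125, "dy": 0, "dz": 0, "twist": 0}, {"dx": 0.15, "dy": 0, "dz": 0, "twist": 0}, {"dx": 0.175, "dy": 0, "dz": 0, "twist": 0}, {"dx": 0.2, "dy": 0, "dz": 0, "twist": 0}, {"dx": 0.225, "dy": 0, "dz": 0, "twist": 0}, {"dx": 0.25, "dy": 0, "dz": 0, "twist": 0}])

```text
t: 9.8
tool_pos: [0.4737, 0.2064, 0.0081]
orientation: [-2.781, -1.461, -0.0]
wrist_force: [-0.2, 0.1, -0.4]
opening: 0.598
gripper_force: 0.0
```

```bash
cat >> h.py <<'E'
def F(n=10):
    f=[]
    for _ in range(n):
        manip.read_camera("side");f.append(manip.observe()["wrist_force"])
    f=np.array(f);g=f[:,:2]@X
    print("meanF",np.round(f.mean(0),2),"fX",round(g.mean(),2),"sd",round(g.std(),2),"fY",round((f[:,:2]@Y).mean(),2))
E
python3 -c "
from h import *
F(8);st()
p=manip.read_camera('side')
for l,z in (('tube_axis',.0225),): print(l,[(round(q['score'],2),L(atz(p,q['point'],z))) for q in manip.tip_of(p,l)[:2]])
cv2.imwrite('pics/side3.png',cv2.resize(p['img'][170:320,200:380],None,fx=4,fy=4,interpolation=cv2.INTER_CUBIC))
"
```

```text
meanF [-0.16 -0.12  0.15] fX -0.19 sd 0.61 fY 0.07
t 10.2 lane [-0.0638  0.0002] z 0.0081 yawx 55.42 toolz [-0.  0. -1.] f [-0.21  0.31  0.66] fX,fY [0.13 0.35] op 0.61
tube_axis [(0.77, array([-0.0281,  0.0088]))]
```

View pics/side3.png

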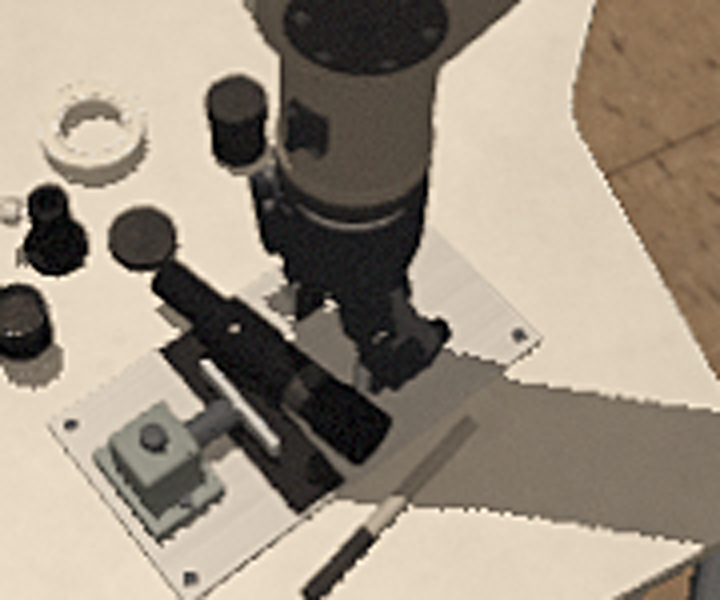

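>>> move_arm(targets=[{"dx": 0.01, "dy": 0, "dz": 0, "twist": 0}, {"dx": 0.02, "dy": 0, "dz": 0, "twist": 0}, {"dx": 0.03, "dy": 0, "dz": 0, "twist": 0}, {"dx": 0.04, "dy": 0, "dz": 0, "twist": 0}, {"dx": 0.05, "dy": 0, "dz": 0, "twist": 0}, {"dx": 0.06, "dy": 0, "dz": 0, "twist": 0}, {"dx": 0.07, "dy": 0, "dz": 0, "twist": 0}, {"dx": 0.08, "dy": 0, "dz": 0, "twist": 0}, {"dx": 0.09, "dy": 0, "dz": 0, "twist": 0}, {"dx": 0.1, "dy": 0, "dz": 0, "twist": 0}])

```text
t: 11.3
tool_pos: [0.4803, 0.2161, 0.0081]
orientation: [-2.781, -1.461, 0.0]
wrist_force: [-0.9, 0.1, 0.4]
opening: 0.6
gripper_force: 0.2
```

```bash
python3 -c "
from h import *
F(5);st()
for n in('side','top'):
    p=manip.read_camera(n)
    print(n,[(round(q['score'],2),L(atz(p,q['point'],.0225))) for q in manip.tip_of(p,'tube_axis')[:2]],outline(p,'tube',.0225))
"
```

```text
meanF [-0.01 -0.1   0.32] fX -0.09 sd 0.47 fY -0.05
t 11.55 lane [-0.0517  0.0002] z 0.0081 yawx 55.42 toolz [ 0.  0. -1.] f [-0.11 -0.79 -0.05] fX,fY [-0.71 -0.35] op 0.6
side [(0.93, array([-0.0178,  0.0086]))] (0.76, array([0.5127, 0.2384]), array([ 35.8, 163.5]), 63.9)
top [] (0.66, array([0.5602, 0.215 ]), array([26.6, 57.5]), 69.9)
```

>>> move_arm(targets=[{"dx": 0.006, "dy": 0, "dz": 0, "twist": 0}, {"dx": 0.012, "dy": 0, "dz": 0, "twist": 0}, {"dx": 0.018, "dy": 0, "dz": 0, "twist": 0}, {"dx": 0.024, "dy": 0, "dz": 0, "twist": 0}, {"dx": 0.03, "dy": 0, "dz": 0, "twist": 0}, {"dx": 0.036, "dy": 0, "dz": 0, "twist": 0}, {"dx": 0.042, "dy": 0, "dz": 0, "twist": 0}, {"dx": 0.048, "dy": 0, "dz": 0, "twist": 0}, {"dx": 0.054, "dy": 0, "dz": 0, "twist": 0}, {"dx": 0.06, "dy": 0, "dz": 0, "twist": 0}])

```text
t: 12.85
tool_pos: [0.4845, 0.2221, 0.0081]
orientation: [-2.781, -1.461, -0.0]
wrist_force: [-0.3, -0.8, -0.1]
opening: 0.602
gripper_force: 0.2
```

```bash
python3 -c "
from h import *
F(5);st()
p=manip.read_camera('side')
print([(round(q['score'],2),L(atz(p,q['point'],.0225))) for q in manip.tip_of(p,'tube_axis')[:2]],outline(p,'tube',.0225))
cv2.imwrite('pics/side4.png',cv2.resize(p['img'][190:320,200:360],None,fx=4.5,fy=4.5,interpolation=cv2.INTER_CUBIC))
"
```

```text
meanF [-0.   -0.21 -0.09] fX -0.17 sd 0.6 fY -0.12
t 13.1 lane [-0.0443  0.0001] z 0.0082 yawx 55.43 toolz [ 0.  0. -1.] f [-0.34  0.05 -0.21] fX,fY [-0.15  0.31] op 0.6
[(0.94, array([-0.0138,  0.0109]))] (0.7, array([0.5146, 0.2397]), array([ 35. , 164.4]), 57.9)
```

View pics/side4.png

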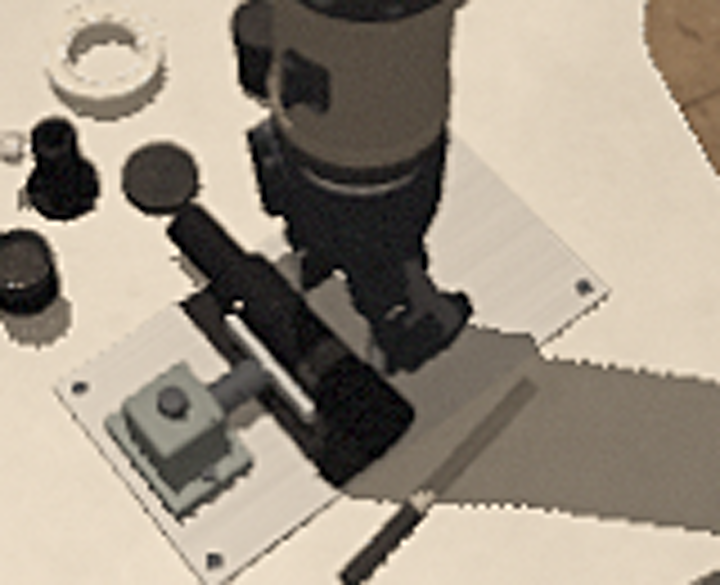

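>>> move_arm(targets=[{"dx": 0.003, "dy": 0, "dz": 0, "twist": 0}, {"dx": 0.006, "dy": 0, "dz": 0, "twist": 0}, {"dx": 0.009, "dy": 0, "dz": 0, "twist": 0}, {"dx": 0.012, "dy": 0, "dz": 0, "twist": 0}, {"dx": 0.014, "dy": 0, "dz": 0, "twist": 0}, {"dx": 0.014, "dy": 0, "dz": 0, "twist": 0}])

```text
t: 13.85
tool_pos: [0.4854, 0.2234, 0.0081]
orientation: [-2.781, -1.461, -0.0]
wrist_force: [-1.3, 0.4, -0.2]
opening: 0.603
gripper_force: 0.1
```

```bash
python3 -c "
from h import *
F(5);st()"
```

```text
meanF [-0.08 -0.34  0.19] fX -0.33 sd 0.64 fY -0.13
t 14.1 lane [-0.0427  0.0002] z 0.0081 yawx 55.43 toolz [ 0.  0. -1.] f [-0.07  0.01  0.65] fX,fY [-0.03  0.06] op 0.6
```

>>> move_arm(targets=[{"dx": 0.002, "dy": 0, "dz": 0, "twist": 0}, {"dx": 0.004, "dy": 0, "dz": 0, "twist": 0}, {"dx": 0.006, "dy": 0, "dz": 0, "twist": 0}, {"dx": 0.008, "dy": 0, "dz": 0, "twist": 0}, {"dx": 0.01, "dy": 0, "dz": 0, "twist": 0}, {"dx": 0.01, "dy": 0, "dz": 0, "twist": 0}])

```text
t: 14.7
tool_pos: [0.4861, 0.2244, 0.0081]
orientation: [-2.781, -1.461, -0.0]
wrist_force: [-0.9, 0.8, -0.5]
opening: 0.599
gripper_force: 0.1
```

```bash
python3 -c "
from h import *
F(5);st()"
```

```text
meanF [-0.08 -0.26  0.27] fX -0.26 sd 0.39 fY -0.08
t 14.95 lane [-0.0415  0.0002] z 0.0081 yawx 55.43 toolz [ 0.  0. -1.] f [ 0.76 -1.01  0.32] fX,fY [-0.41 -1.2 ] op 0.6
```

>>> move_arm(targets=[{"dx": 0.002, "dy": 0, "dz": 0, "twist": 0}, {"dx": 0.004, "dy": 0, "dz": 0, "twist": 0}, {"dx": 0.006, "dy": 0, "dz": 0, "twist": 0}, {"dx": 0.008, "dy": 0, "dz": 0, "twist": 0}, {"dx": 0.008, "dy": 0, "dz": 0, "twist": 0}])

```text
t: 15.45
tool_pos: [0.4866, 0.2252, 0.0081]
orientation: [-2.781, -1.461, -0.0]
wrist_force: [0.0, -0.7, 0.5]
opening: 0.597
gripper_force: 0.2
```

```bash
python3 -c "
from h import *
F(4);st()
p=manip.read_camera('side')
print([(round(q['score'],2),L(atz(p,q['point'],.0225))) for q in manip.tip_of(p,'tube_axis')[:2]],outline(p,'tube',.0225))"
```

```text
meanF [ 0.34 -0.52 -0.09] fX -0.24 sd 0.32 fY -0.57
t 15.65 lane [-0.0406  0.0002] z 0.0081 yawx 55.43 toolz [ 0.  0. -1.] f [ 0.06 -0.1   0.15] fX,fY [-0.04 -0.11] op 0.6
[(0.94, array([-0.0156,  0.0103]))] (0.94, array([0.5146, 0.2401]), array([ 34. , 165.2]), 53.7)
```

>>> move_arm(targets=[{"dx": 0.002, "dy": 0, "dz": 0, "twist": 0}, {"dx": 0.004, "dy": 0, "dz": 0, "twist": 0}, {"dx": 0.006, "dy": 0, "dz": 0, "twist": 0}, {"dx": 0.008, "dy": 0, "dz": 0, "twist": 0}, {"dx": 0.008, "dy": 0, "dz": 0, "twist": 0}])

```text
t: 16.3
tool_pos: [0.4867, 0.2255, 0.008]
orientation: [2.781, 1.461, -0.002]
wrist_force: [-0.8, -2.2, 1.2]
opening: 0.6
gripper_force: 1.3
```

```bash
python3 -c "
from h import *
F(4);st()"
```

```text
meanF [-1.87 -2.14  1.17] fX -2.82 sd 0.29 fY 0.33
t 16.5 lane [-0.0401  0.0003] z 0.008 yawx 55.43 toolz [-0.001 -0.    -1.   ] f [-2.3  -1.39  1.78] fX,fY [-2.45  1.11] op 0.6
```

>>> move_arm(targets=[{"dx": 0.002, "dy": 0, "dz": 0, "twist": 0}, {"dx": 0.004, "dy": 0, "dz": 0, "twist": 0}, {"dx": 0.006, "dy": 0, "dz": 0, "twist": 0}, {"dx": 0.008, "dy": 0, "dz": 0, "twist": 0}, {"dx": 0.008, "dy": 0, "dz": 0, "twist": 0}])

```text
t: 17.0
tool_pos: [0.487, 0.226, 0.0079]
orientation: [2.781, 1.461, -0.003]
wrist_force: [-3.4, -4.3, 1.4]
opening: 0.597
gripper_force: 2.7
```

```bash
python3 -c "
from h import *
F(4);st()"
```

```text
meanF [-3.74 -4.21  2.08] fX -5.59 sd 0.21 fY 0.71
t 17.2 lane [-0.0397  0.0004] z 0.0079 yawx 55.43 toolz [-0.002 -0.001 -1.   ] f [-3.12 -4.96  2.12] fX,fY [-5.86 -0.22] op 0.6
```

>>> move_arm(targets=[{"dx": 0.002, "dy": 0, "dz": 0, "twist": 0}, {"dx": 0.004, "dy": 0, "dz": 0, "twist": 0}, {"dx": 0.006, "dy": 0, "dz": 0, "twist": 0}, {"dx": 0.008, "dy": 0, "dz": 0, "twist": 0}, {"dx": 0.008, "dy": 0, "dz": 0, "twist": 0}])

```text
t: 17.7
tool_pos: [0.4871, 0.2262, 0.0078]
orientation: [2.781, 1.461, -0.005]
wrist_force: [-4.6, -4.4, 2.5]
opening: 0.603
gripper_force: 3.2
```

```bash
python3 -c "
from h import *
F(8);st()"
```

```text
meanF [-4.02 -4.73  2.66] fX -6.17 sd 0.6 fY 0.65
t 18.1 lane [-0.0395  0.0004] z 0.0078 yawx 55.42 toolz [-0.003 -0.002 -1.   ] f [-4.46 -5.15  3.11] fX,fY [-6.77  0.78] op 0.6
```

>>> move_arm(targets=[{"dx": 0.002, "dy": 0, "dz": 0, "twist": 0}, {"dx": 0.004, "dy": 0, "dz": 0, "twist": 0}, {"dx": 0.006, "dy": 0, "dz": 0, "twist": 0}, {"dx": 0.006, "dy": 0, "dz": 0, "twist": 0}])

```text
t: 18.5
tool_pos: [0.4872, 0.2263, 0.0077]
orientation: [2.781, 1.46, -0.007]
wrist_force: [-4.6, -6.8, 3.5]
opening: 0.599
gripper_force: 3.6
```

```bash
python3 -c "
from h import *
F(6);st()
p=manip.read_camera('side');F(6)
cv2.imwrite('pics/side5.png',cv2.resize(p['img'][190:320,200:360],None,fx=4.5,fy=4.5,interpolation=cv2.INTER_CUBIC))"
```

```text
meanF [-4.56 -5.51  2.99] fX -7.12 sd 0.64 fY 0.65
t 18.8 lane [-0.0393  0.0003] z 0.0077 yawx 55.41 toolz [-0.003 -0.002 -1.   ] f [-5.18 -5.95  4.19] fX,fY [-7.84  0.92] op 0.6
meanF [-4.63 -6.14  2.91] fX -7.69 sd 0.45 fY 0.35
```

View pics/side5.png

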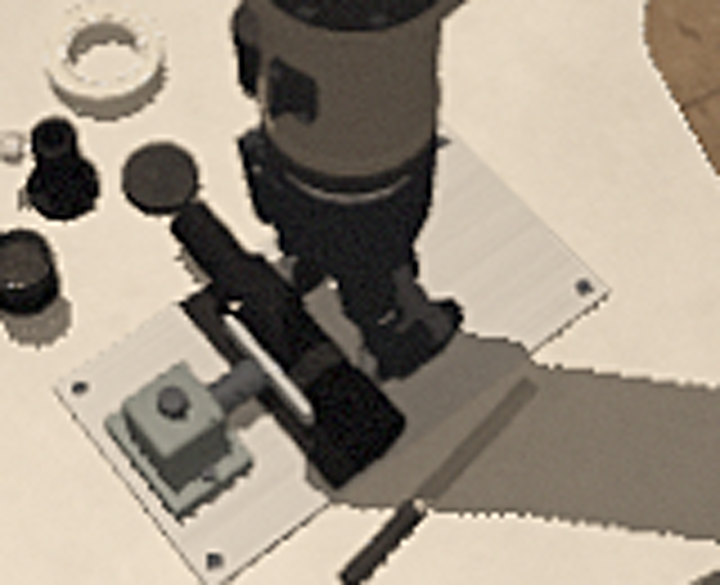

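>>> move_arm(targets=[{"dx": 0.002, "dy": 0, "dz": 0, "twist": 0}, {"dx": 0.004, "dy": 0, "dz": 0, "twist": 0}, {"dx": 0.004, "dy": 0, "dz": 0, "twist": 0}, {"dx": 0.004, "dy": 0, "dz": 0, "twist": 0}, {"dx": 0.004, "dy": 0, "dz": 0, "twist": 0}, {"dx": 0.004, "dy": 0, "dz": 0, "twist": 0}, {"dx": 0.004, "dy": 0, "dz": 0, "twist": 0}])

```text
t: 19.85
tool_pos: [0.4872, 0.2264, 0.0076]
orientation: [2.781, 1.46, -0.008]
wrist_force: [-5.7, -6.9, 3.8]
opening: 0.603
gripper_force: 3.9
```

```bash
python3 -c "
from h import *
F(16);st()"
```

```text
meanF [-4.89 -6.12  3.65] fX -7.81 sd 0.42 fY 0.58
t 20.65 lane [-0.0392  0.0004] z 0.0076 yawx 55.4 toolz [-0.004 -0.003 -1.   ] f [-4.67 -6.31  3.8 ] fX,fY [-7.85  0.29] op 0.6
```

>>> move_arm(targets=[{"dx": -0.001, "dy": 0, "dz": 0, "twist": 0}, {"dx": -0.002, "dy": 0, "dz": 0, "twist": 0}, {"dx": -0.003, "dy": 0, "dz": 0, "twist": 0}, {"dx": -0.004, "dy": 0, "dz": 0, "twist": 0}, {"dx": -0.005, "dy": 0, "dz": 0, "twist": 0}, {"dx": -0.006, "dy": 0, "dz": 0, "twist": 0}, {"dx": -0.007, "dy": 0, "dz": 0, "twist": 0}, {"dx": -0.008, "dy": 0, "dz": 0, "twist": 0}, {"dx": -0.009, "dy": 0, "dz": 0, "twist": 0}, {"dx": -0.01, "dy": 0, "dz": 0, "twist": 0}])

```text
t: 21.65
tool_pos: [0.4872, 0.2264, 0.0077]
orientation: [2.781, 1.461, -0.004]
wrist_force: [-4.8, -4.2, 0.9]
opening: 0.6
gripper_force: 2.7
```

>>> move_arm(targets=[{"dx": -0.001, "dy": 0, "dz": 0, "twist": 0}, {"dx": -0.002, "dy": 0, "dz": 0, "twist": 0}, {"dx": -0.003, "dy": 0, "dz": 0, "twist": 0}, {"dx": -0.004, "dy": 0, "dz": 0, "twist": 0}, {"dx": -0.005, "dy": 0, "dz": 0, "twist": 0}, {"dx": -0.006, "dy": 0, "dz": 0, "twist": 0}, {"dx": -0.007, "dy": 0, "dz": 0, "twist": 0}, {"dx": -0.008, "dy": 0, "dz": 0, "twist": 0}, {"dx": -0.009, "dy": 0, "dz": 0, "twist": 0}, {"dx": -0.01, "dy": 0, "dz": 0, "twist": 0}])

```text
t: 22.65
tool_pos: [0.4873, 0.2264, 0.008]
orientation: [-2.781, -1.461, 0.001]
wrist_force: [-3.9, -4.3, 0.1]
opening: 0.599
gripper_force: 2.5
```

>>> move_arm(targets=[{"dx": -0.001, "dy": 0, "dz": 0, "twist": 0}, {"dx": -0.002, "dy": 0, "dz": 0, "twist": 0}, {"dx": -0.003, "dy": 0, "dz": 0, "twist": 0}, {"dx": -0.004, "dy": 0, "dz": 0, "twist": 0}, {"dx": -0.005, "dy": 0, "dz": 0, "twist": 0}, {"dx": -0.006, "dy": 0, "dz": 0, "twist": 0}, {"dx": -0.007, "dy": 0, "dz": 0, "twist": 0}, {"dx": -0.008, "dy": 0, "dz": 0, "twist": 0}, {"dx": -0.009, "dy": 0, "dz": 0, "twist": 0}, {"dx": -0.01, "dy": 0, "dz": 0, "twist": 0}])

```text
t: 23.65
tool_pos: [0.4872, 0.2259, 0.0083]
orientation: [-2.781, -1.461, -0.002]
wrist_force: [-0.7, -2.1, -0.9]
opening: 0.6
gripper_force: 1.5
```

>>> move_arm(targets=[{"dx": -0.001, "dy": 0, "dz": 0, "twist": 0}, {"dx": -0.002, "dy": 0, "dz": 0, "twist": 0}, {"dx": -0.003, "dy": 0, "dz": 0, "twist": 0}, {"dx": -0.004, "dy": 0, "dz": 0, "twist": 0}, {"dx": -0.005, "dy": 0, "dz": 0, "twist": 0}, {"dx": -0.006, "dy": 0, "dz": 0, "twist": 0}, {"dx": -0.007, "dy": 0, "dz": 0, "twist": 0}, {"dx": -0.008, "dy": 0, "dz": 0, "twist": 0}, {"dx": -0.009, "dy": 0, "dz": 0, "twist": 0}, {"dx": -0.01, "dy": 0, "dz": 0, "twist": 0}])

```text
t: 24.65
tool_pos: [0.4865, 0.2248, 0.0083]
orientation: [-2.781, -1.461, -0.001]
wrist_force: [-0.9, 0.4, 0.1]
opening: 0.597
gripper_force: 0.0
```

```bash
python3 -c "
from h import *
F(4);st()
p=manip.read_camera('side')
print([(round(q['score'],2),L(atz(p,q['point'],.0225))) for q in manip.tip_of(p,'tube_axis')[:2]],outline(p,'tube',.0225))"
```

```text
meanF [-0.37  0.33 -0.61] fX 0.06 sd 0.24 fY 0.49
t 24.85 lane [-0.0412  0.0002] z 0.0082 yawx 55.43 toolz [ 0.  0. -1.] f [ 0.11  0.17 -0.77] fX,fY [0.2  0.01] op 0.6
[(0.7, array([-0.0113,  0.0183]))] (0.77, array([0.5137, 0.24  ]), array([ 35.4, 163.9]), 52.6)
```

>>> move_arm(targets=[{"dx": -0.01, "dy": 0, "dz": 0, "twist": 0}, {"dx": -0.03, "dy": 0, "dz": 0, "twist": 0}, {"dx": -0.08, "dy": 0, "dz": 0, "twist": 0}, {"dx": -0.2, "dy": 0, "dz": 0, "twist": 0}, {"dx": -0.4, "dy": 0, "dz": 0, "twist": 0}, {"dx": -0.6, "dy": 0, "dz": -0.2, "twist": 0}, {"dx": -0.7, "dy": 0, "dz": -0.6, "twist": 0}, {"dx": -0.7, "dy": 0, "dz": -1, "twist": 0}, {"dx": -0.7, "dy": 0, "dz": -1, "twist": 0}])

```text
t: 25.9
tool_pos: [0.4419, 0.1555, 0.1335]
orientation: [-2.781, -1.458, -0.018]
wrist_force: [1.4, 0.8, -0.3]
opening: 0.602
gripper_force: 0.0
```

```bash
python3 -c "
from h import *
st()
for n,(r0,r1,c0,c1) in dict(top=(170,290,120,280),side=(190,320,200,360)).items():
    p=manip.read_camera(n)
    print(n,[(round(q['score'],2),L(atz(p,q['point'],.0225))) for q in manip.tip_of(p,'tube_axis')[:2]],outline(p,'tube',.0225),outline(p,'lane',.006))
    cv2.imwrite(f'pics/{n}6.png',cv2.resize(p['img'][r0:r1,c0:c1],None,fx=4.5,fy=4.5,interpolation=cv2.INTER_CUBIC))"
```

```text
t 25.9 lane [-0.1233 -0.0023] z 0.1335 yawx 55.32 toolz [ 0.01   0.007 -1.   ] f [ 1.41  0.77 -0.32] fX,fY [ 1.43 -0.73] op 0.6
top [] (0.7, array([0.5565, 0.2152]), array([24.3, 61.5]), 49.8) (0.59, array([0.5387, 0.2991]), array([ 85.1, 131.6]), 52.8)
side [(0.83, array([-0.0106,  0.0091]))] (0.7, array([0.5149, 0.2405]), array([ 34.6, 165.2]), 54.1) (0.93, array([0.4575, 0.1867]), array([137.1, 132.6]), 55.8)
```

View pics/side6.png

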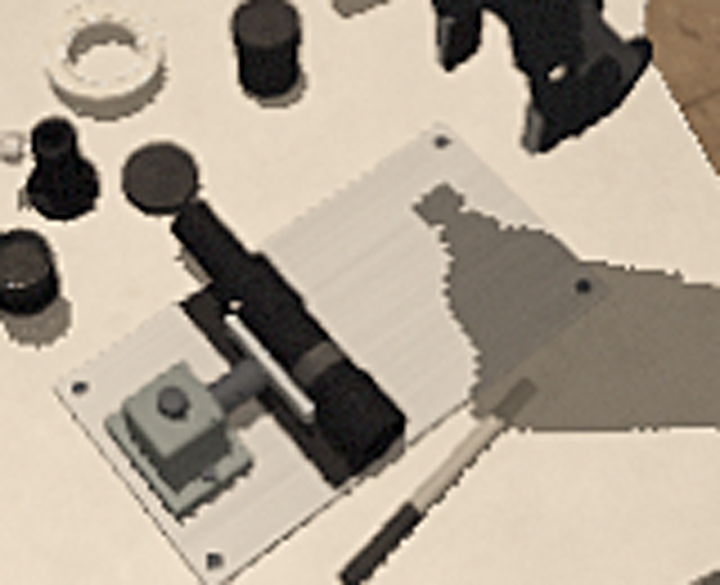

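View pics/top6.png

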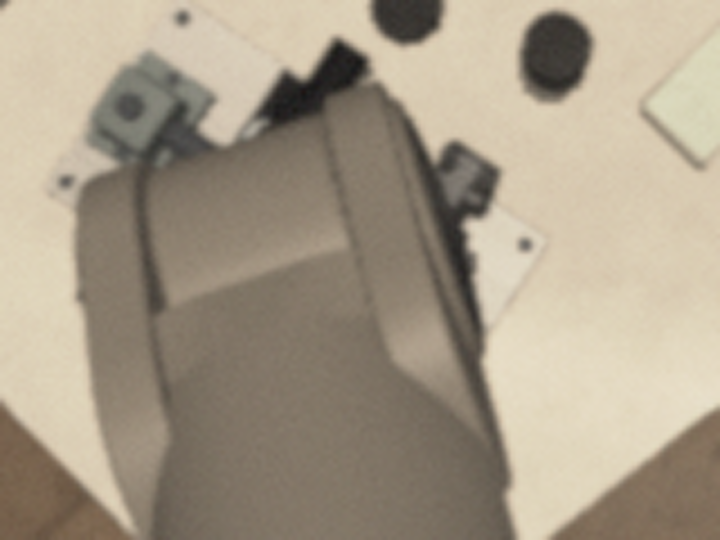

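>>> move_arm(targets=[{"dx": 0, "dy": 0.3, "dz": -0.3, "twist": 0}, {"dx": -0.3, "dy": 0.6, "dz": -0.5, "twist": 0}, {"dx": -0.6, "dy": 1, "dz": -0.5, "twist": 0}, {"dx": -0.6, "dy": 1, "dz": -0.5, "twist": 0}, {"dx": -0.6, "dy": 1, "dz": -0.5, "twist": 0}])

```text
t: 26.8
tool_pos: [0.4969, 0.0243, 0.1878]
orientation: [2.785, 1.451, -0.002]
wrist_force: [-1.0, 0.0, 0.1]
opening: 0.601
gripper_force: 0.0
```

>>> move_arm(targets=[{"dx": -0.3, "dy": 0.3, "dz": 0, "twist": 0}, {"dx": -0.6, "dy": 0.6, "dz": 0, "twist": 0}, {"dx": -0.9, "dy": 0.8, "dz": 0, "twist": 0}, {"dx": -0.9, "dy": 0.8, "dz": 0, "twist": 0}, {"dx": -0.9, "dy": 0.8, "dz": 0, "twist": 0}])

```text
t: 27.3
tool_pos: [0.5138, -0.1149, 0.1872]
orientation: [-2.781, -1.459, 0.002]
wrist_force: [0.3, 0.8, 0.5]
opening: 0.6
gripper_force: 0.0
```

```bash
python3 -c "
from h import *
st()
for n in ('top','side'):
    p=manip.read_camera(n)
    print(n,[(round(q['score'],2),L(atz(p,q['point'],.0225))) for q in manip.tip_of(p,'tube_axis')[:2]],outline(p,'lane',.006))
    o=outline(p,'tube',.0225);print(o,L(o[1])+[0,.021])
st()"
```

```text
t 27.3 lane [-0.3058 -0.2144] z 0.1872 yawx 55.37 toolz [-0.002  0.001 -1.   ] f [0.25 0.84 0.54] fX,fY [0.84 0.26] op 0.6
top [(0.91, array([-0.0161,  0.0083]))] (0.57, array([0.4592, 0.1827]), array([138.7, 132.5]), 56.1)
(0.56, array([0.5171, 0.2402]), array([ 34.3, 153.5]), 54.1) [-0.011   0.0045]
side [(0.84, array([-0.0111,  0.0073])), (0.2, array([ 0.0803, -0.0938]))] (0.74, array([0.4577, 0.1864]), array([136.9, 131.2]), 55.5)
(0.98, array([0.5148, 0.2392]), array([ 38.5, 165.4]), 55.0) [-0.0131  0.0059]
t 27.7 lane [-0.305  -0.2145] z 0.1881 yawx 55.54 toolz [-0.  0. -1.] f [ 0.31 -0.27  0.55] fX,fY [-0.05 -0.41] op 0.6
```

```bash
python3 -c "
from h import *
print(manip.job_done())"
```

```text
the job is handed in; nothing more can be done
None
```

I rolled the tube to the bar and pressed it there for over 2 s at about 7–8 N by the wrist sensor (I estimate 6–8 N at the bar). I then eased off slowly, and it now lies against the bar on the strip, about 12 mm from the strip's centre line towards the start, about 6 mm off the middle and within 2° of square. The job is handed in, but no verdict came back.

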